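# Fit the lamp board into the pacifier steriliser

## Task

Fit the lamp board into the pacifier steriliser: take it by its upright tab from the clear tray, lay it on the steriliser's open front deck and slide it along the two guides under the hood until you feel the sprung socket give a little under a light push, but do not force it in by hand. Then swing both levers round to their stops, so that their noses drive the board fully home and hold it there, and let go. Handle the board gently and leave the pacifiers, bowl and tongs alone.

Things in the scene. Friction and masses are not known exactly. Their poses are not given: they have to be found in the camera images.
- case: White plastic steriliser base, fixed: a flat deck 235 mm long by 170 mm wide, its top 20 mm above the shelf, with two grey guides, two levers and a hood at its far end (52 mm high). Origin under it on the centre line; x points along the slide towards the hood, y left, z up. Deck: x = -125 to +110 mm; hood: x = 42 to 110 mm, the socket under it.
- guides (a point): Middle of the guides' mouth on the deck: x = -16, y = 0, z = 20 mm in the case frame, same axes. The two grey channels run from here to x = 50 mm (flared over the first 12 mm): inner walls at y = +-51.5 mm, lips over the board's side edges 7 mm above the deck, reaching in to y = +-45.5 mm.
- plate (a joint): Sprung face of the socket (80 mm wide), under the hood: how far it is pushed in, 0 to 0.022 m. It gives way along the case's +x: 3 N at first touch, 0.5 N more per mm. Untouched it stands at x = 44 to 61 mm in the case frame: the depth differs each time, cannot be seen and must be felt. Pushed in by hand, 5 mm is already too far.
- board_tab (a point): Middle of the loose lamp board's upright tab (12 mm thick along x, 30 wide, 55 high), 34 mm above the underside. Board: metal sheet 90 x 100 x 5 mm, 0.12 kg, a bar 104 mm wide, 8 thick, 16 high on its rear edge. x points to its leading edge, 84 mm ahead of the point; rear face 6 mm behind. Fully home, the point is at x = -20, y = 0, z = 54 mm in the case frame.
- lever_left (a joint): Left lever (dark steel, case's +y side), upright pivot: 0 = open (handle outwards, leaning 10 degrees to the rear), 1.4 rad = closed at its stop. Closes anticlockwise seen from above: handle swings from +y to the rear (-x) while a nose swings in behind the board's bar and drives it to +x. Stiff (0.45 N m, 6 to 14 N at the post), stays where left. Starts within 0.15 of open.
- lever_right (a joint): Right lever (the case's -y side), the mirror image: 0 = fully open, 1.4 rad = closed at its stop; it closes clockwise seen from above, its handle swinging from outwards (-y of the case) to the rear (-x). Same stiffness.
- lever_left_post (a point): Middle of the upright round post at the end of the left lever's handle: 12 mm in diameter, 42 mm tall (from 32 to 74 mm above the shelf), point 54 mm above the shelf, 65 mm from the pivot.
- lever_right_post (a point): The same on the right lever.
- lever_left_pivot (a point): Point on the left lever's pivot axis, at the height of the post's middle (54 mm above the shelf); in the case frame x = -30, y = +70 mm.
- lever_right_pivot (a point): The same for the right lever; in the case frame x = -30, y = -70 mm.
- tray: Clear acrylic tray, fixed, 240 mm (x) by 160 mm (y), walls 16 mm high, floor 4 mm thick; the board lies in it with the yellow pacifier. Origin under its centre.
- pacifier_yellow: Yellow pacifier standing nipple up in the tray's far end, 42 mm across and 42 mm high; origin under it. Bystander.
- pacifier_blue: Pale blue pacifier, the same shape, on the shelf near the robot. Bystander.
- bowl: Small glass bowl upside down, 104 mm across, 49 mm high, on the shelf beyond; origin under it. Bystander.
- tongs: Steel tongs, 190 mm long, lying on the shelf beyond; origin under their middle. Bystander.
There are look-alikes about, which are no part of the job. What is shaped like the part that bears board_tab but blue is not meant.

How it is judged:
By the outcome, as a careful person would: the job done as asked, in the order asked, and still so for the second after the job is handed in, with the robot touching nothing.
It also fails if it takes over 72 s, if anything falls off the work surface, if the arm or the gripper's body presses on something with over 40 N, if the wrist force passes 120 N, or if a joint passes its speed limit or range.

## Robot

A 6-joint arm with a two-finger parallel gripper is mounted at the origin on the work surface. World frame = base frame: x ahead of the robot, y to its left, z up, the work surface at z = 0. Lengths are in m, angles in rad, forces in N, time in s.
With the tool pointing down it reaches from about 0.3 to 0.775 m from the base axis. Payload 14.6 kg.
Tool frame: the origin (TCP) lies at the very end of the fingers, on their centre line; the grasp point (between the pads) lies 19 mm behind it; z points along the fingers, y is the line along which they close (so a half turn about z gives the same grasp; the last joint's range is limited). The gripper opens to 94 mm and grips with 3 to 60 N. Pads are 16 mm wide; open, the fingers measure 119 mm over their backs; the gripper's body (75 mm by 177 mm) begins 78 mm behind the grasp point.
Start: joints at [-1.396, 0.3, 1.521, -0, 1.321, -0.067], TCP at [0.132, -0.534, 0.205] pointing down, gripper open.
Joint ranges: [-3.03, 3.03], [-0.79, 2.21], [0.23, 2.52], [-1.04, 4.18], [0, 3.07], [-2.55, 2.55]. Speed limits (rad/s): [2.22, 2.22, 2.57, 3.14, 3.14, 3.14].

## Interface

Orientations are given as [roll, pitch, yaw] about the fixed x, y, z axes, in that order (R = Rz(yaw) Ry(pitch) Rx(roll)).
In Python, from station import telemetry, cams, hand_in, nets gives the robot as it stands.
- The arm moves only by the tool move_arm, never from a script. Its argument "increments" is a list of rows, each a list of 4 numbers: the shift along the tool's x, y, z in m, then the turn about the tool's z in rad. In form: [[tx, ty, tz, roll], ...]. A call has 1 to 20 rows; each row shifts and turns the commanded pose from where the row before left it, along the tool's axes as they then stand; what a row does not reach is not made up. A row lasts 1/8 s, in which the tool goes at most 62.5 mm and 10.7 degrees, less where a joint would pass 70% of its speed; a pose out of reach is approached as far as the arm can. A call is refused whole if a number of a shift passes 0.0625 or a number of a turn 0.188, either way. A call with a gripper value outside its range is refused whole. "grip" is the opening, from 0 (shut) to 1 (fully open), set as the call begins (left out, the last holds). The fingers move at their own pace and stop on an object; "force" is the grip in N (left out, the last holds). Time passes only in rows, so rows that do not move let the fingers close. It gives the time, the measured TCP pose, the force, the opening and the grip force at its end, in the units of the state.
- telemetry.get_obs(): the state, without advancing time (a new reading comes with each control period).
- cams.camera(name): name is "scene" or "top" or "wrist"; returns the picture (384x512x3 uint8, blue, green, red); there is no depth.
- cams.camera_model(name): a dict with "intrinsics" (3x3 intrinsics, pixels), "xyz" and "attitude" of the camera in the world; the wrist camera has in their place "T_tool_cam" (4x4, takes a point from camera to tool coordinates, whose origin is the TCP and whose axes are the flange's). Camera axes: x right, y up, looking along -z (the intrinsics and any distortion apply to the point x, -y, -z); pixel columns grow to the right and rows downward; lengths in m; the calibration is good to about 2 mm. A picture is of the moment at which its call begins: read the wrist's pose just before it. camera_model takes no time and is no camera call.
- hand_in(): hands the job in; it is judged then, once.
Trained networks look in the newest picture that a camera, given by its name, has taken for a name from the list of things; names that differ only in an ending like _2 or _b are one class to them, and where a whole thing is asked for, a point or a joint stands for the part that bears it (a point fixed in the world has none). Each returns a list of dicts, best first, with "conf" (0 to 1); they miss things now and then, are a little off and sometimes report something else, mostly with a low value. They report only what shows in the picture. A call takes as long as a camera call. They do not tell look-alikes from the thing itself.
- nets.search_frame(camera, query): "extent" ([left, top, right, bottom] in pixels, round what is visible of it).
- nets.mark_of(camera, query): "centre" ([column, row] in pixels: a listed point, or the origin of a listed thing).
The state is a dict: "time_s": time; "qpos": joint angles; "joint_vel": joint speeds; "tau": joint torques, N m; "ee_pos": TCP position; "eef_rot": TCP orientation; "force": force on the tool from outside, world axes, zero at the start; "moment": the same for the moment, N m; "grip_width": finger opening in m; "grip_force": force on a finger pad.
Only numpy, scipy, OpenCV 4.12 (cv2) and the standard library are available. Lean on these libraries where they do the work, as an engineer would, in place of code of your own. Each camera call takes 0.05 s, during which the arm holds its last target. There are 200 camera calls.

## Working session

There is one attempt and no reset: what is moved stays moved. The work goes in short steps, Python scripts to look and compute and a tool call to move; the robot and the scene stay as the last step left them, time stands still between calls to the robot, and variables do not carry over. Pictures are saved under pics/ and viewed, at most 10 in all, crops included, and the job is handed in when it is done.

Besides the shell and the picture viewer there is one more tool, called after "Emit:" as name([rows], argument=value, ...), one row to a line, values as JSON. move_arm: Moves the arm, as the interface text tells. Its arguments: {"type":"object","properties":{"increments":{"type":"array"},"grip":{"type":"number"},"force":{"type":"number"}},"required":["increments"]}

```bash
ls; mkdir -p pics; cat > h.py <<'E'
import numpy as np, cv2
from scipy.spatial.transform import Rotation as R
from station import telemetry, cams, hand_in, nets
def model(name):
    m=cams.camera_model(name); K=np.array(m["intrinsics"])
    if "T_tool_cam" in m:
        o=telemetry.get_obs(); T=np.eye(4); T[:3,:3]=R.from_euler('xyz',o["eef_rot"]).as_matrix(); T[:3,3]=o["ee_pos"]
        T=T@np.array(m["T_tool_cam"]); return K,T[:3,3],T[:3,:3],m
    a=np.array(m["attitude"]); Rm=a if a.shape==(3,3) else R.from_euler('xyz',a).as_matrix()
    return K,np.array(m["xyz"]),Rm,m
def dist(m):
    for k in m:
        if 'dist' in k: return np.array(m[k],float)
    return np.zeros(5)
def px2w(M,px,z):
    K,p,Rm,m=M
    u=cv2.undistortPoints(np.array([[px]],float),K,dist(m))[0,0]
    d=Rm@np.array([u[0],-u[1],-1]); return p+d*(z-p[2])/d[2]
def w2px(M,w):
    K,p,Rm,m=M; c=Rm.T@(np.array(w)-p); c=c*[1,-1,-1]
    return cv2.projectPoints(c.reshape(1,3),np.zeros(3),np.zeros(3),K,dist(m))[0][0,0]
E
python3 - <<'E'
from h import *
print(telemetry.get_obs())
H={'board_tab':.038,'guides':.02,'case':0,'lever_left_post':.054,'lever_right_post':.054,'lever_left_pivot':.054,'lever_right_pivot':.054,'tray':0,'pacifier_yellow':0,'pacifier_blue':0,'bowl':0,'tongs':0}
for n in ('top','scene'):
    im=cams.camera(n); cv2.imwrite(f'pics/{n}0.png',im); M=model(n); print(n,M[3])
    for q,z in H.items():
        for r in nets.mark_of(n,q)[:3]: print(q,round(r['conf'],2),np.round(r['centre']),px2w(M,r['centre'],z).round(3))
print(cams.camera_model('wrist'))
E
```

```text
pics
{'time_s': 0.0, 'qpos': array([-1.39560775e+00,  3.00476345e-01,  1.52157368e+00,  1.54276325e-05,
        1.32073451e+00, -6.65996422e-02]), 'joint_vel': array([-0.00077011,  0.00091055, -0.00083678, -0.00026368,  0.00154376,
       -0.00080143]), 'tau': array([-2.26652010e-03, -5.31809628e+01, -3.52741098e+01,  7.06409407e-02,
        2.44026049e-02, -4.52106781e-05]), 'ee_pos': array([ 0.13164582, -0.53373527,  0.2048866 ]), 'eef_rot': array([-3.14040441e+00, -9.42301897e-05,  2.41784333e-01]), 'force': array([ 0.20170075, -0.43592264, -0.00803277]), 'moment': array([-0.03829533,  0.02668922, -0.0179669 ]), 'grip_force': 0.0, 'grip_width': 0.0940998640705386}
top {'intrinsics': array([[397.63787765,   0.        , 261.03297501],
       [  0.        , 397.63787765, 193.85233836],
       [  0.        ,   0.        ,   1.        ]]), 'xyz': array([0.40075824, 0.05963806, 1.22826984]), 'attitude': array([ 0.15081316, -0.00719301, -1.59472794])}
board_tab 0.96 [148. 284.] [0.322 0.384 0.038]
board_tab 0.95 [149. 131.] [0.787 0.388 0.038]
board_tab 0.84 [224. 224.] [0.494 0.16  0.03
[... 1615 characters left out ...]
08. 144.] [ 0.56  -0.169  0.   ]
pacifier_blue 0.58 [287. 153.] [ 0.405 -0.006  0.   ]
bowl 0.66 [189. 251.] [0.778 0.077 0.   ]
tongs 0.81 [151. 194.] [ 0.772 -0.122  0.   ]
{'intrinsics': array([[300.95358107,   0.        , 255.03601624],
       [  0.        , 300.95358107, 190.31815192],
       [  0.        ,   0.        ,   1.        ]]), 'T_tool_cam': array([[-5.83759233e-04,  9.67767305e-01,  2.51845394e-01,
         7.31876307e-02],
       [ 9.99999801e-01,  6.25538227e-04, -8.58317366e-05,
        -1.39483848e-03],
       [-2.40604070e-04,  2.51845294e-01, -9.67767477e-01,
        -1.80181716e-01],
       [ 0.00000000e+00,  0.00000000e+00,  0.00000000e+00,
         1.00000000e+00]])}
```

View pics/top0.png

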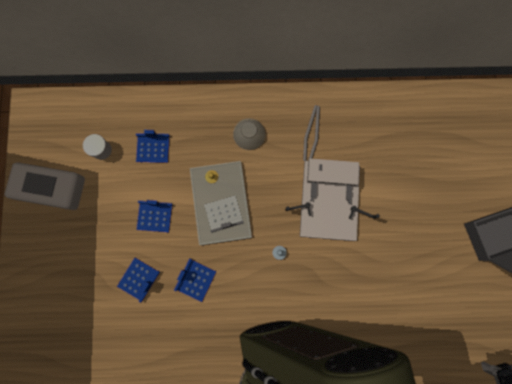

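```bash
python3 - <<'E'
import cv2
a=cv2.imread('pics/top0.png')
cv2.imwrite('pics/crop0.png',cv2.resize(a[125:325,120:270],(600,800))[0:600] if 0 else cv2.resize(a[125:275,185:385],(800,600),interpolation=cv2.INTER_CUBIC))
E
```

```text
(no output)
```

View pics/crop0.png

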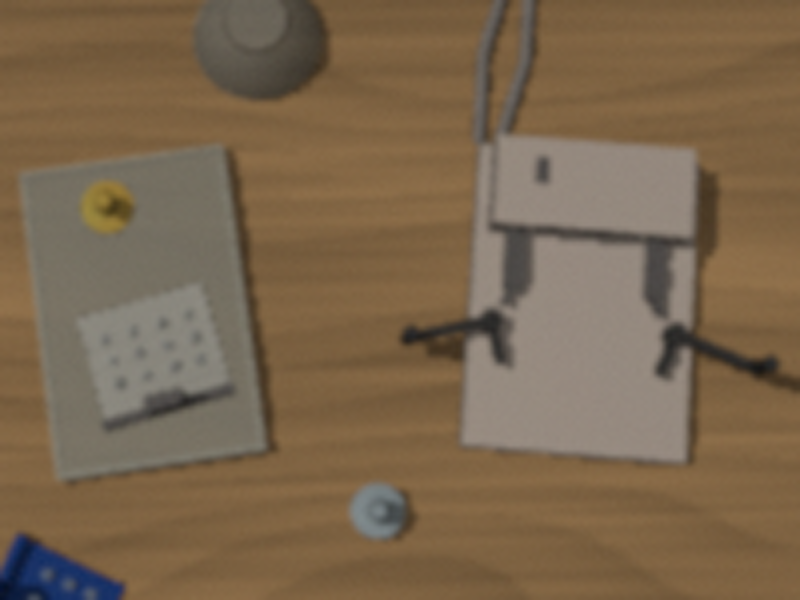

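Candidates: the silver board in the tray has its tab at (226,224). The look-alikes are blue, at (153,147), (155,216), (139,279) and (196,279). I choose the silver one, and the crop confirms it: tab and bar on its near edge, lying in the clear tray. The case lies at (330,200), with levers at (308,206) and (353,207).

```bash
cat >> h.py <<'E'
def go(target,psi=None):
    "tool-frame increments from the present pose; turn about tool z comes last"
    o=telemetry.get_obs(); Rm=R.from_euler('xyz',o["eef_rot"]).as_matrix()
    d=Rm.T@(np.array(target)-o["ee_pos"]); y=o["eef_rot"][2]
    t=0 if psi is None else -((psi-y+np.pi)%(2*np.pi)-np.pi)
    print('go: shift mm',(d*1000).round(1),'turn',round(t,3),'yaw',round(y,3),'z',o["ee_pos"][2].round(4),'t',o['time_s'])
E
python3 - <<'E'
from h import *
M=model('top'); f=lambda c,z:px2w(M,(c[0]/4+185-.4,c[1]/4+125-.4),z)[:2]
a,b,c,d=f((105,425),.01),f((233,388),.01),f((78,320),.009),f((205,285),.009)
v=(c+d-a-b)/2; print(a,b,c,d,np.arctan2(v[1],v[0]),np.linalg.norm(v)); w=a-b;print(np.arctan2(-w[0],w[1]),np.linalg.norm(w))
go([.49,.155,.2],.25)
E
```

```text
[0.47491624 0.20235631] [0.50089788 0.10423263] [0.55626595 0.22287459] [0.58131295 0.12457891] 0.24744031038548062 0.08342324867105064
0.25884443200069795 0.10150518378886825
go: shift mm [ 512.9 -583.2    5.4] turn -0.008 yaw 0.242 z 0.2054 t 1.3
```

Emit:
move_arm([
  [0.032,-0.0365,0,0],
  [0.032,-0.0365,0,0],
  [0.032,-0.0365,0,0],
  [0.032,-0.0365,0,0],
  [0.032,-0.0365,0,0],
  [0.032,-0.0365,0,0],
  [0.032,-0.0365,0,0],
  [0.032,-0.0365,0,0],
  [0.032,-0.0365,0,0],
  [0.032,-0.0365,0,0],
  [0.032,-0.0365,0,0],
  [0.032,-0.0365,0,0],
  [0.032,-0.0365,0,0],
  [0.032,-0.0365,0,0],
  [0.032,-0.0365,0,0],
  [0.032,-0.0365,0,0],
  [0,0,0,-0.01],
  [0,0,0,0],
], grip=0.75)

```text
time_s: 3.55
ee_pos: [0.4887, 0.1553, 0.2053]
eef_rot: [3.141, 0.001, 0.252]
force: [-0.2, -0.5, -0.7]
grip_width: 0.0702
grip_force: 0.0
```

```bash
python3 - <<'E'
from h import *
M=model('wrist'); im=cams.camera('wrist'); cv2.imwrite('pics/w1.png',im)
for r in nets.mark_of('wrist','board_tab')[:3]:
    p=px2w(M,r['centre'],.038); print(r,p); go([*p[:2],.2],.253)
for p in ([.49,.155,.038],[.5,.155,.0655]): print(w2px(M,p))
E
```

```text
{'centre': [256.8, 175.1], 'conf': 0.98} [0.49001205 0.15484291 0.038     ]
go: shift mm [1.2 0.3 5.6] turn -0.002 yaw 0.251 z 0.2056 t 3.65
{'centre': [129.4, 256.3], 'conf': 0.96} [0.34846565 0.28471438 0.038     ]
go: shift mm [-103.6 -160.7    5.6] turn -0.002 yaw 0.251 z 0.2056 t 3.65
{'centre': [42.4, 259.1], 'conf': 0.81} [0.3171567  0.39098961 0.038     ]
go: shift mm [-107.6 -271.4    5.6] turn -0.002 yaw 0.251 z 0.2056 t 3.65
[256.66826499 175.07716804]
[259.12637272 171.46639005]
```

View pics/w1.png

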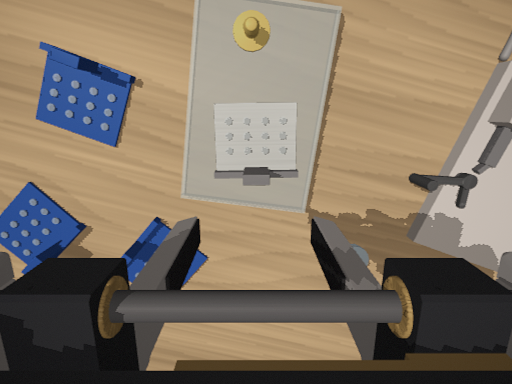

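The silver board is seen level and square at (256,140), with its tab at (257,175). That agrees with the position I already had, so I descend and grip.

Emit:
move_arm([
  [0.001,0,0.025,0],
  [0,0,0.025,0],
  [0,0,0.025,0],
  [0,0,0.025,0],
  [0,0,0.025,0],
  [0,0,0.02,0],
  [0,0,0.015,0],
  [0,0,0.01,0],
  [0,0,0.0085,0],
  [0,0,0,0],
])

```text
time_s: 4.9
ee_pos: [0.4898, 0.1558, 0.0267]
eef_rot: [-3.142, 0.0, 0.252]
force: [-0.2, -0.4, 0.2]
grip_width: 0.0706
grip_force: 0.0
```

Emit:
move_arm([
  [0,0,0,0],
  [0,0,0,0],
  [0,0,0,0],
  [0,0,0,0],
  [0,0,0,0],
  [0,0,0,0],
], grip=0.2, force=20)

```text
time_s: 5.65
ee_pos: [0.49, 0.1559, 0.027]
eef_rot: [-3.142, -0.0, 0.252]
force: [-0.2, 0.0, 1.3]
grip_width: 0.0299
grip_force: 20.0
```

Emit:
move_arm([
  [0,0,-0.005,0],
  [0,0,-0.018,0],
  [0,0,-0.025,0],
  [0,0,-0.025,0],
  [0,0,-0.025,0],
  [0,0,-0.025,0],
  [-0.0108,0.0293,0,0],
  [-0.0108,0.0293,0,0],
  [-0.0108,0.0293,0,0],
  [-0.0108,0.0293,0,0],
  [-0.0108,0.0293,0,0],
  [-0.0108,0.0293,0,0],
  [-0.0108,0.0293,0,0],
  [-0.0108,0.0293,0,0],
  [-0.0108,0.0293,0,0],
  [-0.0108,0.0293,0,0],
  [0,0,0,0.1535],
  [0,0,0,0.1535],
  [0,0,0,0],
  [0,0,0,0],
])

```text
time_s: 8.15
ee_pos: [0.4583, -0.1547, 0.15]
eef_rot: [3.142, 0.0, -0.052]
force: [-0.6, -0.5, -1.5]
grip_width: 0.0299
grip_force: 20.0
```

```bash
python3 - <<'E'
from h import *
M=model('wrist'); im=cams.camera('wrist'); cv2.imwrite('pics/w2.png',im)
o=telemetry.get_obs();print(o['ee_pos'],o['eef_rot'])
for q,z in {'board_tab':.16,'guides':.02,'lever_left_post':.054,'lever_right_post':.054,'lever_left_pivot':.054,'lever_right_pivot':.054}.items():
    for r in nets.mark_of('wrist',q)[:2]: print(q,round(r['conf'],2),np.round(r['centre'],1),px2w(M,r['centre'],z).round(4))
E
```

```text
[ 0.45830294 -0.15468969  0.15000376] [-3.14154519e+00  5.39265469e-05 -5.22403114e-02]
board_tab 0.79 [260.4 238.5] [ 0.4563 -0.1564  0.16  ]
guides 0.72 [259.1  89.5] [ 0.5522 -0.1622  0.02  ]
lever_left_post 0.57 [106.7 119.1] [ 0.5318 -0.0245  0.054 ]
lever_right_post 0.71 [339.6 107.7] [ 0.5308 -0.2321  0.054 ]
lever_right_post 0.69 [402.  136.5] [ 0.5026 -0.289   0.054 ]
lever_left_pivot 0.82 [174.3  98.5] [ 0.5462 -0.0869  0.054 ]
lever_right_pivot 0.69 [337.4 105.9] [ 0.5325 -0.2301  0.054 ]
```

View pics/w2.png

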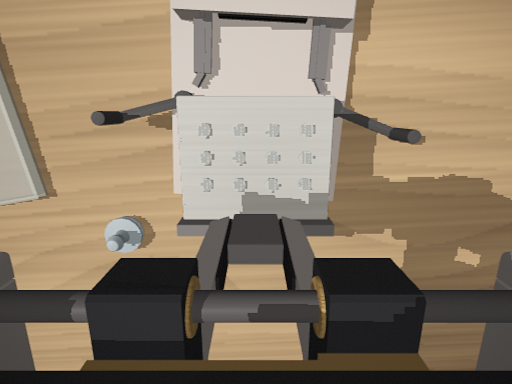

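The board hangs square in the grip, with its bar level at row 228. The hood's front edge slopes from (172,10) to (352,20), so the case is turned about −0.05 more than the tool. I'll measure the edges in a crop.

```bash
python3 - <<'E'
import cv2
a=cv2.imread('pics/w2.png')
cv2.imwrite('pics/w2c.png',cv2.resize(a[0:120,160:360],(800,480),interpolation=cv2.INTER_CUBIC))
E
```

```text
(no output)
```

View pics/w2c.png

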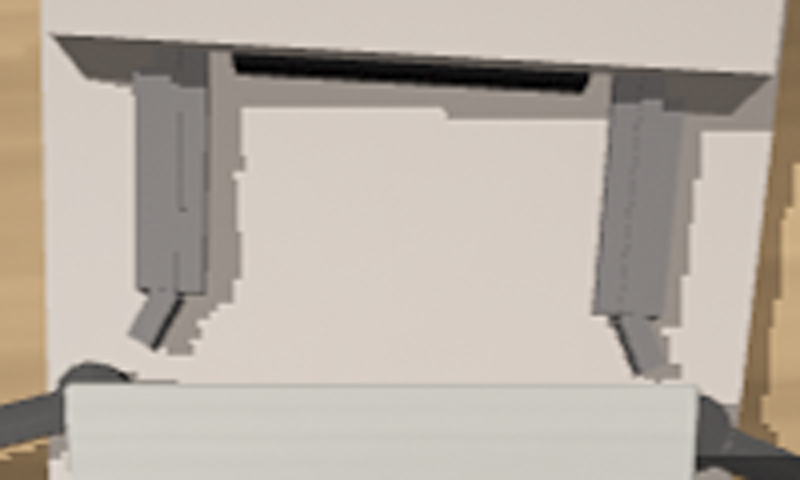

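```bash
python3 - <<'E'
from h import *
from scipy.optimize import least_squares
M=model('wrist')
# px (crop), case xyz
P=[((205,294),(-.004,.0455,.029)),((593,314),(-.004,-.0455,.029)),((50,35),(.042,.085,.052)),((772,75),(.042,-.085,.052))]
px=np.array([(u/4+160-.4,v/4-.4) for (u,v),_ in P]); C=np.array([c for _,c in P])
def w(s): c,n=np.cos(s[2]),np.sin(s[2]); return np.c_[s[0]+c*C[:,0]-n*C[:,1], s[1]+n*C[:,0]+c*C[:,1], C[:,2]]
f=lambda s: np.ravel([w2px(M,q)-p for q,p in zip(w(s),px)])
r=least_squares(f,[.57,-.163,-.08]); print(r.x,r.fun.round(1))
for p,c in zip(px,C): print(px2w(M,p,c[2]).round(4))
x,y,a=r.x
tf=lambda q:np.array([x+np.cos(a)*q[0]-np.sin(a)*q[1], y+np.sin(a)*q[0]+np.cos(a)*q[1]])
for q in ((-.03,.07),(-.03,-.07),(-.108,0)): print(q,tf(q))
# board in hand: bar ends
for p in ((67/4+160,384/4),(697/4+160,384/4)): print('board front corners',px2w(M,p,.132))
go([*tf((-.108,0)),.15],a)
E
```

```text
[ 0.56748083 -0.16379065 -0.10411511] [  0.2   0.5  -0.2   0.5 -12.2  -0.1  12.2   1.2]
[ 0.5686 -0.1179  0.029 ]
[ 0.5592 -0.2088  0.029 ]
[ 0.6175 -0.0936  0.052 ]
[ 0.6018 -0.2425  0.052 ]
(-0.03, 0.07) [ 0.54491818 -0.09105189]
(-0.03, -0.07) [ 0.53036839 -0.23029378]
(-0.108, 0) [ 0.46006566 -0.15256652]
board front corners [ 0.5435124 -0.1087286  0.132    ]
board front corners [ 0.53805696 -0.20762769  0.132     ]
go: shift mm [ 1.6 -2.3 -0.1] turn 0.05 yaw -0.055 z 0.1499 t 8.5
```

Emit:
move_arm([
  [0.0016,-0.0023,0,0],
  [0,0,0,0.05],
  [0,0,0.02,0],
  [0,0,0.02,0],
  [0,0,0.02,0],
  [0,0,0.02,0],
  [0,0,0.015,0],
  [0,0,0.006,0],
  [0,0,0,0],
  [0,0,0,0],
])

```text
time_s: 9.75
ee_pos: [0.4604, -0.1527, 0.0496]
eef_rot: [3.141, -0.001, -0.105]
force: [0.7, -0.3, -1.8]
grip_width: 0.0299
grip_force: 20.0
```

```bash
python3 - <<'E'
from h import *
M=model('wrist'); im=cams.camera('wrist'); cv2.imwrite('pics/w3.png',cv2.resize(im[60:240,120:390],(800,533),interpolation=cv2.INTER_CUBIC))
o=telemetry.get_obs();print(o['ee_pos'],o['eef_rot'],o['force'],w2px(M,[.567,-.164,.02]))
E
```

```text
[ 0.46040138 -0.15273444  0.04955917] [ 3.14128599e+00 -1.03548972e-03 -1.05223912e-01] [-0.0836741  -0.45078772 -0.66468785] [257.10949362  56.9229483 ]
```

View pics/w3.png

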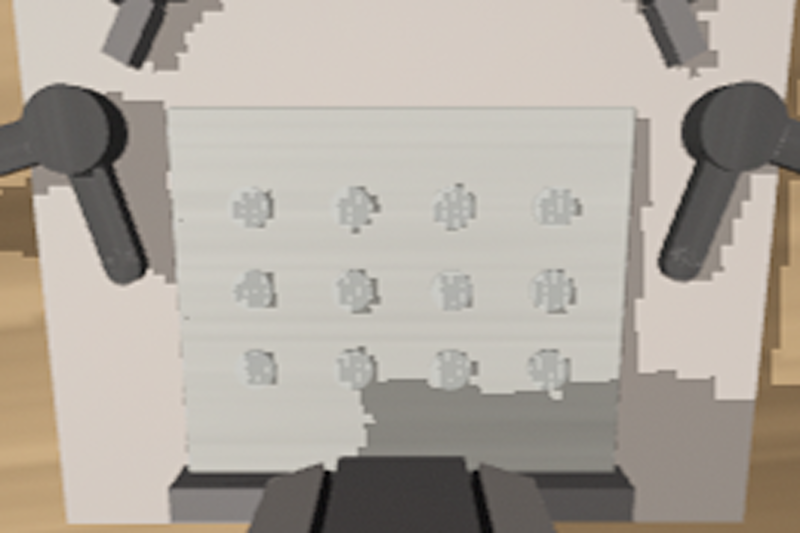

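The board is over the deck and square, with front edge columns 169–636. The guide tips centre at about 408, roughly 1 mm to the right. The noses, at (123,280) and (680,280), clear it. I lower it onto the deck.

Emit:
move_arm([
  [0,0.0008,0.003,0],
  [0,0,0.002,0],
  [0,0,0.001,0],
  [0,0,0,0],
  [0,0,0,0],
])

```text
time_s: 10.42
ee_pos: [0.4601, -0.1534, 0.043]
eef_rot: [3.142, -0.0, -0.105]
force: [0.0, -1.0, -0.3]
grip_width: 0.03
grip_force: 20.0
```

Emit:
move_arm([
  [0,0,0.0005,0],
  [0,0,0,0],
  [0,0,0,0],
])

```text
time_s: 10.8
ee_pos: [0.4602, -0.1535, 0.043]
eef_rot: [3.141, -0.001, -0.105]
force: [-2.0, 0.3, 6.7]
grip_width: 0.0296
grip_force: 20.0
```

Emit:
move_arm([
  [0,0,-0.0005,0],
  [0.003,0,0,0],
  [0.003,0,0,0],
  [0.003,0,0,0],
  [0.003,0,0,0],
  [0.003,0,0,0],
  [0.003,0,0,0],
  [0.003,0,0,0],
  [0.003,0,0,0],
  [0.003,0,0,0],
  [0,0,0,0],
  [0,0,0,0],
])

```text
time_s: 12.3
ee_pos: [0.4871, -0.1563, 0.043]
eef_rot: [3.141, -0.001, -0.105]
force: [1.1, 0.7, 2.8]
grip_width: 0.0301
grip_force: 20.0
```

Emit:
move_arm([
  [0.003,0,0,0],
  [0.003,0,0,0],
  [0.003,0,0,0],
  [0.003,0,0,0],
  [0.003,0,0,0],
  [0.003,0,0,0],
  [0.003,0,0,0],
  [0.003,0,0,0],
  [0.003,0,0,0],
  [0.003,0,0,0],
  [0,0,0,0],
  [0,0,0,0],
])

```text
time_s: 13.8
ee_pos: [0.5168, -0.1594, 0.043]
eef_rot: [3.141, -0.001, -0.105]
force: [2.1, -0.5, 4.5]
grip_width: 0.0298
grip_force: 20.0
```

```bash
python3 - <<'E'
from h import *
im=cams.camera('wrist'); cv2.imwrite('pics/w4.png',cv2.resize(im[60:240,120:390],(800,533),interpolation=cv2.INTER_CUBIC))
E
```

```text
(no output)
```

View pics/w4.png

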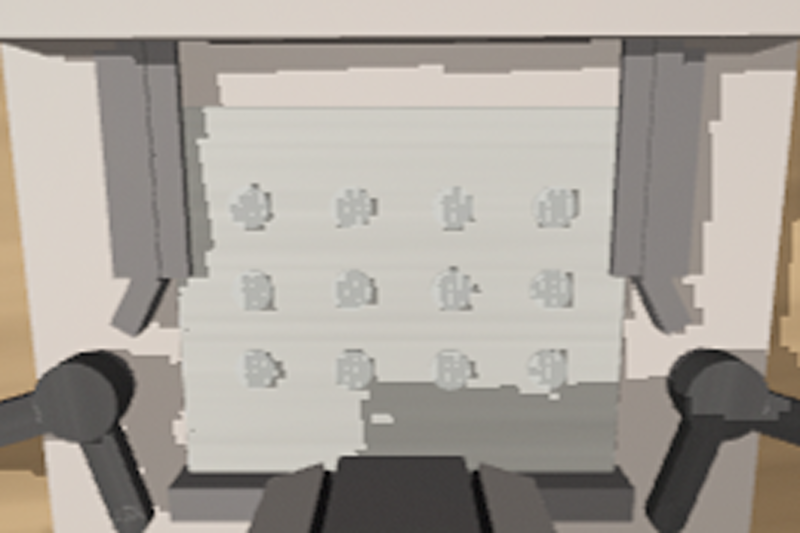

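The board is under the lips of both guides and about square. Now I lighten the downward load and feel for the socket.

Emit:
move_arm([
  [0,0,-0.0002,0],
  [0.002,0,0,0],
  [0.002,0,0,0],
  [0.002,0,0,0],
  [0.002,0,0,0],
  [0,0,0,0],
  [0,0,0,0],
])

```text
time_s: 14.72
ee_pos: [0.5246, -0.1602, 0.043]
eef_rot: [-3.142, 0.0, -0.105]
force: [-0.3, 0.9, 1.2]
grip_width: 0.0301
grip_force: 20.0
```

Emit:
move_arm([
  [0.001,0,0,0],
  [0.001,0,0,0],
  [0,0,0,0],
  [0,0,0,0],
])

```text
time_s: 15.22
ee_pos: [0.5265, -0.1604, 0.043]
eef_rot: [-3.142, 0.0, -0.105]
force: [0.7, -0.4, -1.2]
grip_width: 0.03
grip_force: 20.0
```

Emit:
move_arm([
  [0.001,0,0,0],
  [0,0,0,0],
  [0,0,0,0],
])

```text
time_s: 15.6
ee_pos: [0.5276, -0.1605, 0.0431]
eef_rot: [-3.142, 0.0, -0.105]
force: [0.4, -0.1, -1.9]
grip_width: 0.0298
grip_force: 20.0
```

Emit:
move_arm([
  [0.001,0,0,0],
  [0,0,0,0],
  [0,0,0,0],
])

```text
time_s: 15.98
ee_pos: [0.5286, -0.1606, 0.0431]
eef_rot: [-3.142, 0.0, -0.105]
force: [-1.9, -0.7, -1.0]
grip_width: 0.0296
grip_force: 20.0
```

Emit:
move_arm([
  [0.001,0,0,0],
  [0,0,0,0],
  [0,0,0,0],
])

```text
time_s: 16.35
ee_pos: [0.5295, -0.1607, 0.0431]
eef_rot: [-3.142, 0.0, -0.105]
force: [-0.5, 0.6, -1.8]
grip_width: 0.0301
grip_force: 20.0
```

Emit:
move_arm([
  [0.001,0,0,0],
  [0,0,0,0],
  [0,0,0,0],
])

```text
time_s: 16.73
ee_pos: [0.5304, -0.1609, 0.0431]
eef_rot: [-3.142, 0.0, -0.105]
force: [-3.6, 0.2, 0.8]
grip_width: 0.0298
grip_force: 20.0
```

Possibly contact. I'll average readings over a few camera ticks.

```bash
cat > av.py <<'E'
from h import *
F=[]
for i in range(6): cams.camera('wrist'); o=telemetry.get_obs(); F.append([*o['force'],o['ee_pos'][0]])
print(np.mean(F,0).round(4),np.std(F,0).round(2),o['ee_pos'],o['time_s'])
E
python3 av.py
```

```text
[-3.8388 -0.5059  0.436   0.5305] [0.78 0.53 0.74 0.  ] [ 0.53052611 -0.16084871  0.04312259] 17.025
```

Emit:
move_arm([
  [0.001,0,0,0],
  [0,0,0,0],
  [0,0,0,0],
])

```text
time_s: 17.4
ee_pos: [0.5316, -0.1609, 0.0431]
eef_rot: [-3.142, -0.0, -0.105]
force: [-4.5, -0.7, -1.1]
grip_width: 0.0298
grip_force: 20.0
```

```bash
python3 av.py
```

```text
[-3.7107 -0.5606 -0.5462  0.5316] [0.26 0.49 0.52 0.  ] [ 0.53155525 -0.16098389  0.04314348] 17.7
```

The socket face gives at a steady ~3.8 N and is 1–2 mm in. I release, lift away and look at the levers.

Emit:
move_arm([
  [0,0,0,0],
  [0,0,0,0],
  [0,0,0,0],
  [0,0,0,0],
], grip=0.55)

```text
time_s: 18.2
ee_pos: [0.5317, -0.1609, 0.0432]
eef_rot: [3.142, -0.0, -0.105]
force: [1.2, 0.5, -0.0]
grip_width: 0.0517
grip_force: 0.0
```

Emit:
move_arm([
  [0,0,-0.01,0],
  [0,0,-0.02,0],
  [0,0,-0.025,0],
  [0,0,-0.025,0],
  [-0.02,0,-0.025,0],
  [-0.02,0,-0.025,0],
  [-0.02,0,-0.025,0],
  [0,0,0,0],
  [0,0,0,0],
])

```text
time_s: 19.32
ee_pos: [0.4721, -0.1546, 0.1977]
eef_rot: [-3.141, 0.0, -0.105]
force: [0.6, 0.6, -1.0]
grip_width: 0.0517
grip_force: 0.0
```

```bash
python3 - <<'E'
from h import *
M=model('wrist'); im=cams.camera('wrist'); cv2.imwrite('pics/w5.png',im)
for q,z in {'board_tab':.054,'lever_left_post':.054,'lever_right_post':.054,'lever_left_pivot':.054,'lever_right_pivot':.054}.items():
    for r in nets.mark_of('wrist',q)[:2]: print(q,round(r['conf'],2),np.round(r['centre'],1),px2w(M,r['centre'],z).round(4))
E
```

```text
board_tab 0.71 [257.4 134.6] [ 0.5212 -0.161   0.054 ]
lever_left_post 0.79 [127.5 137.6] [ 0.5327 -0.0233  0.054 ]
lever_right_post 0.96 [378.3 138.5] [ 0.5035 -0.2886  0.054 ]
lever_left_pivot 0.73 [187.6 117.3] [ 0.5466 -0.0902  0.054 ]
lever_right_pivot 0.89 [325.4 115.1] [ 0.5336 -0.2337  0.054 ]
```

View pics/w5.png

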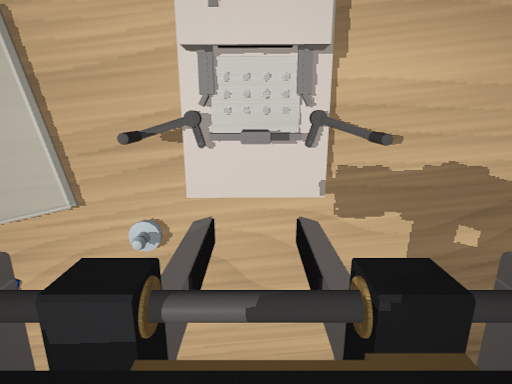

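The bar is in front of both noses (row 137 against nose tips at row 145). The posts are at (127,138) and (380,138). I check how far the board sprang back and compute the lever arcs.

```bash
python3 - <<'E'
from h import *
M=model('wrist')
a=-.104; o=np.array([.5675,-.1638])
tf=lambda q:o+np.array([np.cos(a)*q[0]-np.sin(a)*q[1], np.sin(a)*q[0]+np.cos(a)*q[1]])
for x in (-.036,-.042,-.048): print(x,'tab mid',w2px(M,[*tf((x,0)),.054]),'tab top rear',w2px(M,[*tf((x-.006,0)),.0815]),'bar end rear top',w2px(M,[*tf((x-.006,.052)),.036]),w2px(M,[*tf((x-.006,-.052)),.036]))
inv=lambda p:(lambda d:np.array([np.cos(a)*d[0]+np.sin(a)*d[1],-np.sin(a)*d[0]+np.cos(a)*d[1]]))(np.array(p)-o)
for n,p,s in (('L',(.5327,-.0233),1),('R',(.5035,-.2886),-1)):
    c=inv(p); d=c-[-.03,.07*s]; th=np.arctan2(-d[0],d[1]*s); print(n,c,np.hypot(*d),'joint',th-np.radians(10))
    for t in (0,.3,.6,.9,1.2,1.4): 
        A=t+np.radians(10); q=tf(np.array([-.03,.07*s])+.065*np.array([-np.sin(A),s*np.cos(A)])); print(t,q.round(4))
E
```

```text
-0.036 tab mid [255.54196642 124.39051758] tab top rear [255.60217728 131.88822088] bar end rear top [208.85431083 129.32238258] [302.1874518  129.15818032]
-0.042 tab mid [255.54929472 130.2001524 ] tab top rear [255.60982174 138.15681963] bar end rear top [209.07135333 134.78312198] [301.98441714 134.62004476]
-0.048 tab mid [255.55655345 135.95463961] tab top rear [255.61738745 144.36084188] bar end rear top [209.28645091 140.19492751] [301.783202   140.03296182]
L [-0.04919764  0.13612818] 0.06885844849043485 joint 0.10801004147697588
0 [ 0.5403 -0.0262]
0.3 [ 0.5214 -0.0305]
0.6 [ 0.5045 -0.0401]
0.9 [ 0.4913 -0.0543]
1.2 [ 0.4828 -0.0718]
1.4 [ 0.4803 -0.0846]
R [-0.05069838 -0.1307697 ] 0.06419796934044274 joint 0.15374663321252538
0 [ 0.5125 -0.2928]
0.3 [ 0.4949 -0.2847]
0.6 [ 0.4804 -0.2718]
0.9 [ 0.4703 -0.2552]
1.2 [ 0.4657 -0.2363]
1.4 [ 0.4658 -0.2233]
```

```bash
python3 - <<'E'
import cv2
a=cv2.imread('pics/w5.png')
cv2.imwrite('pics/w5c.png',cv2.resize(a[40:160,165:345],(800,533),interpolation=cv2.INTER_CUBIC))
E
```

```text
(no output)
```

View pics/w5c.png

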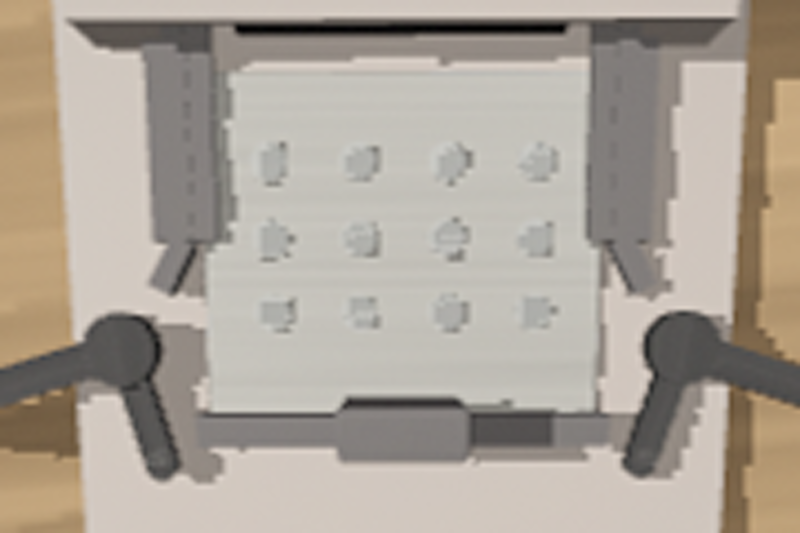

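On release the socket's spring kicked the board back ~11 mm (tab now at x≈−47 mm), so the noses would hit the bar's ends. I'll re-grip, push it in again until felt, ease off to bare touch, and release there.

Emit:
move_arm([
  [0.016,0,0,0],
  [0.016,0,0,0],
  [0.0164,0,0,0],
  [0,0,0.025,0],
  [0,0,0.025,0],
  [0,0,0.025,0],
  [0,0,0.025,0],
  [0,0,0.025,0],
  [0,0,0.018,0],
  [0,0,0.011,0],
  [0,0,0,0],
])

```text
time_s: 21.0
ee_pos: [0.5199, -0.1597, 0.0438]
eef_rot: [-3.141, 0.001, -0.105]
force: [0.7, -0.4, 0.2]
grip_width: 0.0517
grip_force: 0.0
```

Emit:
move_arm([
  [0,0,0,0],
  [0,0,0,0],
  [0,0,0,0],
  [0,0,0,0],
  [0,0,0,0],
], grip=0.2, force=15)

```text
time_s: 21.62
ee_pos: [0.5203, -0.1598, 0.0447]
eef_rot: [3.141, -0.001, -0.105]
force: [-2.4, 0.3, 6.0]
grip_width: 0.0303
grip_force: 15.0
```

Emit:
move_arm([
  [0.002,0,0,0],
  [0.002,0,0,0],
  [0.002,0,0,0],
  [0.002,0,0,0],
  [0,0,0,0],
  [0,0,0,0],
])

```text
time_s: 22.38
ee_pos: [0.5284, -0.1607, 0.0447]
eef_rot: [3.141, -0.001, -0.105]
force: [0.5, -0.5, 5.7]
grip_width: 0.0299
grip_force: 15.0
```

```bash
python3 av.py
```

```text
[0.4792 0.0704 5.3165 0.5284] [0.49 0.38 0.61 0.  ] [ 0.5284152  -0.16072229  0.04469124] 22.675
```

Emit:
move_arm([
  [0,0,-0.0005,0],
  [0.001,0,0,0],
  [0.001,0,0,0],
  [0,0,0,0],
  [0,0,0,0],
])

```text
time_s: 23.3
ee_pos: [0.5296, -0.1608, 0.0447]
eef_rot: [-3.142, 0.001, -0.105]
force: [-4.3, 0.3, 5.2]
grip_width: 0.03
grip_force: 15.0
```

```bash
python3 av.py
```

```text
[-4.3685  0.1639  5.7035  0.5297] [0.44 0.61 0.22 0.  ] [ 0.52965719 -0.16079428  0.04471075] 23.6
```

Emit:
move_arm([
  [0,0,-0.0007,0],
  [0,0,0,0],
  [0,0,0,0],
])

```text
time_s: 23.98
ee_pos: [0.5296, -0.1607, 0.045]
eef_rot: [-3.141, 0.001, -0.105]
force: [-3.5, -0.6, -1.1]
grip_width: 0.0299
grip_force: 15.0
```

```bash
python3 av.py
```

```text
[-3.5579 -0.3803 -1.2267  0.5298] [0.38 0.51 0.58 0.  ] [ 0.52991099 -0.16076614  0.04529086] 24.275
```

Emit:
move_arm([
  [-0.0007,0,0.0003,0],
  [0,0,0,0],
  [0,0,0,0],
])

```text
time_s: 24.65
ee_pos: [0.5294, -0.1607, 0.0451]
eef_rot: [3.142, -0.0, -0.105]
force: [-2.7, -0.0, 0.1]
grip_width: 0.0299
grip_force: 15.0
```

```bash
python3 av.py
```

```text
[-3.6524 -0.4326 -0.2168  0.5293] [0.15 0.44 0.51 0.  ] [ 0.52931551 -0.16073601  0.04508506] 24.95
```

Emit:
move_arm([
  [-0.0007,0,0,0],
  [0,0,0,0],
  [0,0,0,0],
])

```text
time_s: 25.32
ee_pos: [0.5288, -0.1606, 0.0451]
eef_rot: [3.142, -0.0, -0.105]
force: [0.5, -0.2, -1.2]
grip_width: 0.03
grip_force: 15.0
```

```bash
python3 av.py
```

```text
[ 0.2624  0.0432 -1.5365  0.5287] [0.43 0.58 0.33 0.  ] [ 0.52866423 -0.16065232  0.04508113] 25.625
```

Emit:
move_arm([
  [0,0,0,0],
  [0,0,0,0],
  [0,0,0,0],
  [0,0,0,0],
], grip=0.55)

```text
time_s: 26.12
ee_pos: [0.5286, -0.1607, 0.0451]
eef_rot: [3.142, 0.0, -0.105]
force: [-0.2, -0.0, 0.4]
grip_width: 0.0515
grip_force: 0.0
```

Emit:
move_arm([
  [0,0,-0.01,0],
  [0,0,-0.025,0],
  [0,0,-0.025,0],
  [0,0,-0.025,0],
  [-0.0023,-0.0333,0,0],
  [-0.0023,-0.0333,0,0],
  [-0.0023,-0.0333,0,0],
  [-0.0023,-0.0333,0,0],
  [0,0,0,-0.1856],
  [0,0,0,-0.1856],
  [0,0,0,-0.1856],
  [0,0,0,-0.1856],
  [0,0,0,-0.1856],
  [0,0,0,-0.1856],
  [0,0,0,-0.1856],
  [0,0,0,-0.1856],
  [0,0,0,-0.1856],
  [0,0,0,-0.1856],
  [0,0,0,0],
  [0,0,0,0],
])

```text
time_s: 28.62
ee_pos: [0.5335, -0.0272, 0.1304]
eef_rot: [3.141, 0.0, 1.746]
force: [0.3, -0.4, 0.5]
grip_width: 0.0514
grip_force: 0.0
```

```bash
python3 - <<'E'
from h import *
o=telemetry.get_obs();print(o['ee_pos'],o['eef_rot'],o['qpos'],o['grip_width'])
a=-.104; o=np.array([.5675,-.1638])
inv=lambda p:(lambda d:np.array([np.cos(a)*d[0]+np.sin(a)*d[1],-np.sin(a)*d[0]+np.cos(a)*d[1]]))(np.array(p)-o)
for n in ('wrist','top','scene'):
  cams.camera(n); M=model(n)
  for q in ('board_tab','lever_left_post','lever_right_post'):
    for r in nets.mark_of(n,q)[:4]:
      p=px2w(M,r['centre'],.054)
      if abs(p[1]+.16)<.2: print(n,q,round(r['conf'],2),np.round(r['centre'],1),p.round(4),inv(p[:2]))
cv2.imwrite('pics/w6.png',cams.camera('wrist'))
E
```

```text
[ 0.53347344 -0.02722458  0.13039217] [3.14124952e+00 9.13599219e-05 1.74648649e+00] [-1.19566303e-01  3.39109608e-01  1.65270003e+00  1.36339457e-05
  1.14942814e+00 -2.95262054e-01] 0.0514403798223842
wrist board_tab 0.74 [228.7 323.9] [ 0.5305 -0.1596  0.054 ] [-0.03722567  0.00033812]
wrist lever_left_post 0.71 [251.3 197.6] [ 0.5302 -0.0269  0.054 ] [-0.05131913  0.13227918]
top board_tab 0.82 [331.4 209.3] [ 0.5277 -0.1611  0.054 ] [-0.03982483 -0.00148532]
top lever_right_post 0.61 [376.3 216.2] [ 0.5041 -0.2935  0.054 ] [-0.04961562 -0.13558757]
scene board_tab 0.94 [214.9 126.2] [ 0.5298 -0.1695  0.054 ] [-0.03688008 -0.00959946]
scene lever_left_post 0.49 [244.1 158.3] [ 0.5322 -0.0302  0.054 ] [-0.04893729  0.12920369]
scene lever_right_post 0.51 [226.9 145.5] [ 0.5429 -0.093   0.054 ] [-0.03180195  0.06787787]
scene lever_right_post 0.47 [198.3  96.8] [ 0.5041 -0.2945  0.054 ] [-0.04953115 -0.13661206]
```

Emit:
move_arm([
  [0,-0.002,0.02,-0.04],
  [0,0,0.02,0],
  [0,0,0.02,0],
  [0,0,0.016,0],
  [0,0,0.01,0],
  [0,0,0,0],
])

```text
time_s: 30.02
ee_pos: [0.5313, -0.0275, 0.0436]
eef_rot: [-3.141, -0.0, 1.791]
force: [1.4, -0.4, 0.1]
grip_width: 0.0518
grip_force: 0.0
```

Emit:
move_arm([
  [0,0,0,0],
  [0,0,0,0],
  [0,0,0,0],
  [0,0,0,0],
  [0,0,0,0],
  [0,0,0,0],
], grip=0.05, force=30)

```text
time_s: 30.78
ee_pos: [0.532, -0.0274, 0.0443]
eef_rot: [3.14, 0.0, 1.791]
force: [5.4, 2.6, -1.0]
grip_width: 0.0111
grip_force: 30.0
```

```bash
python3 av.py; python3 -c "
from h import *;print(telemetry.get_obs()['eef_rot'])"
```

```text
[ 5.0847  2.1948 -1.2236  0.532 ] [0.18 0.49 0.57 0.  ] [ 0.53199275 -0.02741285  0.04427235] 31.075
[3.14024570e+00 1.57638316e-04 1.79085256e+00]
```

Emit:
move_arm([
  [-0.0001,-0.0032,0,-0.05],
  [-0.0001,-0.0032,0,-0.05],
  [-0.0001,-0.0032,0,-0.05],
  [-0.0001,-0.0032,0,-0.05],
  [-0.0001,-0.0032,0,-0.05],
  [-0.0001,-0.0032,0,-0.05],
  [-0.0001,-0.0032,0,-0.05],
  [-0.0001,-0.0032,0,-0.05],
])

```text
time_s: 32.08
ee_pos: [0.5085, -0.0374, 0.0442]
eef_rot: [3.14, -0.0, 2.192]
force: [4.4, 7.7, -0.2]
grip_width: 0.0113
grip_force: 30.0
```

Emit:
move_arm([
  [-0.0001,-0.0032,0,-0.05],
  [-0.0001,-0.0032,0,-0.05],
  [-0.0001,-0.0032,0,-0.05],
  [-0.0001,-0.0032,0,-0.05],
  [-0.0001,-0.0032,0,-0.05],
  [-0.0001,-0.0032,0,-0.05],
  [-0.0001,-0.0032,0,-0.05],
  [-0.0001,-0.0032,0,-0.05],
])

```text
time_s: 33.08
ee_pos: [0.4906, -0.0554, 0.0442]
eef_rot: [3.14, -0.002, 2.592]
force: [-1.3, 14.0, 5.7]
grip_width: 0.0113
grip_force: 30.0
```

```bash
cat > st.py <<'E'
from h import *
import sys
s=int(sys.argv[1]); a=-.104; oo=np.array([.5675,-.1638])
o=telemetry.get_obs(); d=o['ee_pos'][:2]-oo
c=np.array([np.cos(a)*d[0]+np.sin(a)*d[1],-np.sin(a)*d[0]+np.cos(a)*d[1]])-[-.03,.07*s]
A=np.arctan2(-c[0],c[1]*s); F=o['force'][:2]; Fc=np.array([np.cos(a)*F[0]+np.sin(a)*F[1],-np.sin(a)*F[0]+np.cos(a)*F[1]])
print('R',np.hypot(*c).round(4),'t',(A-.1745).round(3),'psi',o['eef_rot'][2].round(3),'Ftan',(Fc@[-np.cos(A),-s*np.sin(A)]).round(1),'Frad',(Fc@[-np.sin(A),s*np.cos(A)]).round(1),'M',o['moment'].round(2),'w',o['grip_width'],'time',o['time_s'])
E
python3 st.py 1
```

```text
R 0.065 t 0.92 psi 2.592 Ftan -11.0 Frad 8.8 M [ 2.57  0.23 -0.12] w 0.011267888963425345 time 33.075
```

Emit:
move_arm([
  [0.0004,-0.0032,0,-0.05],
  [0.0001,-0.0032,0,-0.05],
  [-0.0001,-0.0032,0,-0.05],
  [-0.0001,-0.0032,0,-0.05],
  [-0.0001,-0.0032,0,-0.05],
  [-0.0001,-0.0032,0,-0.05],
  [-0.0001,-0.0032,0,-0.05],
])

```text
time_s: 33.95
ee_pos: [0.4815, -0.076, 0.0441]
eef_rot: [3.14, -0.003, 2.942]
force: [-5.1, 12.7, 7.7]
grip_width: 0.0109
grip_force: 30.0
```

```bash
python3 st.py 1
```

```text
R 0.0652 t 1.267 psi 2.942 Ftan -11.2 Frad 7.9 M [ 2.28  0.81 -0.06] w 0.010909755982847444 time 33.95
```

Emit:
move_arm([
  [0,-0.0032,0,-0.05],
  [0,-0.0032,0,-0.05],
  [0,-0.0016,0,-0.025],
  [0,0,0,0],
])

```text
time_s: 34.45
ee_pos: [0.48, -0.084, 0.0441]
eef_rot: [3.14, -0.003, 3.066]
force: [-7.2, 10.4, 8.7]
grip_width: 0.0114
grip_force: 30.0
```

```bash
python3 st.py 1
```

```text
R 0.0653 t 1.393 psi 3.066 Ftan -9.5 Frad 8.3 M [ 1.88  1.03 -0.07] w 0.011397545412271986 time 34.45
```

Emit:
move_arm([
  [0,-0.0015,0,0],
  [0,0,0,0],
])

```text
time_s: 34.7
ee_pos: [0.4798, -0.0853, 0.044]
eef_rot: [3.139, -0.003, 3.066]
force: [-6.8, 11.3, 8.5]
grip_width: 0.0114
grip_force: 30.0
```

```bash
python3 st.py 1
```

```text
R 0.0653 t 1.412 psi 3.066 Ftan -10.7 Frad 7.8 M [2.29 1.08 0.04] w 0.011405588269183763 time 34.7
```

Not at the stop yet by force; I nudge on until it rises.

Emit:
move_arm([
  [0,-0.0015,0,-0.02],
  [0,-0.001,0,0],
  [0,0,0,0],
])

```text
time_s: 35.08
ee_pos: [0.4797, -0.0862, 0.044]
eef_rot: [3.137, -0.003, 3.086]
force: [-5.4, 26.3, 10.9]
grip_width: 0.0115
grip_force: 30.0
```

```bash
python3 st.py 1
```

```text
R 0.0654 t 1.426 psi 3.086 Ftan -25.8 Frad 7.3 M [4.91 0.74 0.04] w 0.011450997060457487 time 35.075
```

Emit:
move_arm([
  [0,0.0015,0,0],
  [0,0,0,0],
  [0,0,0,0],
  [0,0,0,0],
], grip=0.5)

```text
time_s: 35.58
ee_pos: [0.4809, -0.0878, 0.044]
eef_rot: [-3.141, -0.0, 3.086]
force: [-0.6, 0.5, -0.2]
grip_width: 0.0463
grip_force: 0.0
```

Emit:
move_arm([
  [0,0,-0.015,0],
  [0,0,-0.025,0],
  [0,0,-0.025,0],
  [0,0,-0.021,0],
  [-0.0058,-0.0336,0,0],
  [-0.0058,-0.0336,0,0],
  [-0.0058,-0.0336,0,0],
  [-0.0058,-0.0336,0,0],
  [-0.0058,-0.0336,0,0],
  [-0.0058,-0.035,0,0],
  [0,0,0,0.177],
  [0,0,0,0.177],
  [0,0,0,0.177],
  [0,0,0,0.177],
  [0,0,0,0.177],
  [0,0,0,0.177],
])

```text
time_s: 37.58
ee_pos: [0.5044, -0.2923, 0.1312]
eef_rot: [3.141, 0.001, 2.018]
force: [0.5, 0.5, 0.1]
grip_width: 0.0467
grip_force: 0.0
```

Emit:
move_arm([
  [0,0,0,0.177],
  [0,0,0,0.177],
  [0,0,0,0.177],
  [0,0,0,0.177],
  [0,0,0,0.177],
  [0,0,0,0],
  [0,0,0,0],
])

```text
time_s: 38.45
ee_pos: [0.5044, -0.2923, 0.1306]
eef_rot: [3.141, 0.0, 1.143]
force: [0.2, 0.7, -0.3]
grip_width: 0.0469
grip_force: 0.0
```

```bash
python3 - <<'E'
from h import *
M=model('wrist');cams.camera('wrist')
for r in nets.mark_of('wrist','lever_right_post')[:2]:
    p=px2w(M,r['centre'],.054); print(r,p); go([*p[:2],.0443],1.142)
E
```

```text
{'centre': [254.0, 195.6], 'conf': 0.57} [ 0.50399333 -0.28939285  0.054     ]
go: shift mm [ 2.5 -1.5 86. ] turn -0.001 yaw 1.141 z 0.1303 t 38.55
```

Emit:
move_arm([
  [0.0025,-0.0015,0.02,0],
  [0,0,0.02,0],
  [0,0,0.02,0],
  [0,0,0.016,0],
  [0,0,0.01,0],
  [0,0,0,0],
])

```text
time_s: 39.3
ee_pos: [0.5039, -0.2893, 0.0436]
eef_rot: [-3.141, -0.0, 1.139]
force: [-1.0, -0.2, 0.1]
grip_width: 0.0471
grip_force: 0.0
```

Emit:
move_arm([
  [0,0,0,0],
  [0,0,0,0],
  [0,0,0,0],
  [0,0,0,0],
  [0,0,0,0],
], grip=0.05, force=30)

```text
time_s: 39.92
ee_pos: [0.5044, -0.2896, 0.0443]
eef_rot: [3.141, 0.0, 1.139]
force: [2.9, -1.2, -0.2]
grip_width: 0.0111
grip_force: 30.0
```

```bash
python3 st.py -1
```

```text
R 0.0647 t 0.135 psi 1.139 Ftan -3.1 Frad -0.1 M [-0.3  -0.57  0.03] w 0.011130853531021384 time 39.925
```

Emit:
move_arm([
  [0.0001,-0.0032,0,0.05],
  [0.0001,-0.0032,0,0.05],
  [0.0001,-0.0032,0,0.05],
  [0.0001,-0.0032,0,0.05],
  [0.0001,-0.0032,0,0.05],
  [0.0001,-0.0032,0,0.05],
  [0.0001,-0.0032,0,0.05],
  [0.0001,-0.0032,0,0.05],
  [0,-0.0032,0,0.05],
  [0.0001,-0.0032,0,0.05],
  [0,-0.0032,0,0.05],
  [0.0001,-0.0032,0,0.05],
  [0.0001,-0.0032,0,0.05],
])

```text
time_s: 41.55
ee_pos: [0.4747, -0.2618, 0.0443]
eef_rot: [3.14, -0.001, 0.487]
force: [4.0, -6.2, -2.1]
grip_width: 0.0113
grip_force: 30.0
```

```bash
python3 st.py -1
```

```text
R 0.064 t 0.777 psi 0.487 Ftan -7.4 Frad -0.4 M [-0.98 -0.73  0.02] w 0.011259456812033315 time 41.55
```

Emit:
move_arm([
  [0.0001,-0.0032,0,0.05],
  [0.0001,-0.0032,0,0.05],
  [0.0001,-0.0032,0,0.05],
  [0.0001,-0.0032,0,0.05],
  [0.0001,-0.0032,0,0.05],
  [0.0001,-0.0032,0,0.05],
  [0.0001,-0.0032,0,0.05],
  [0.0001,-0.0032,0,0.05],
  [0.0001,-0.0032,0,0.05],
  [0.0001,-0.0032,0,0.05],
  [0.0001,-0.0032,0,0.05],
  [0.0001,-0.0032,0,0.05],
  [0,0,0,0],
])

```text
time_s: 43.18
ee_pos: [0.4673, -0.2246, 0.0442]
eef_rot: [3.14, -0.0, -0.112]
force: [-1.7, -5.1, 0.6]
grip_width: 0.0112
grip_force: 30.0
```

```bash
python3 st.py -1
```

```text
R 0.0634 t 1.383 psi -0.112 Ftan -5.3 Frad 1.3 M [-0.91  0.24  0.03] w 0.011165630777296019 time 43.175
```

Emit:
move_arm([
  [0,-0.0015,0,0.02],
  [0,0,0,0],
])

```text
time_s: 43.42
ee_pos: [0.4674, -0.2241, 0.0443]
eef_rot: [3.139, -0.0, -0.131]
force: [-3.1, -13.1, -1.3]
grip_width: 0.0116
grip_force: 30.0
```

```bash
python3 st.py -1
```

```text
R 0.0633 t 1.391 psi -0.131 Ftan -13.3 Frad 1.8 M [-2.37  0.55  0.04] w 0.011623052683810916 time 43.425
```

Emit:
move_arm([
  [0,-0.0015,0,0],
  [0,0,0,0],
])

```text
time_s: 43.68
ee_pos: [0.4674, -0.2238, 0.0443]
eef_rot: [3.137, -0.001, -0.131]
force: [-3.7, -22.1, -3.2]
grip_width: 0.0116
grip_force: 30.0
```

```bash
python3 st.py -1
```

```text
R 0.0633 t 1.396 psi -0.131 Ftan -22.3 Frad 1.4 M [-4.14  0.83  0.11] w 0.01163554431511514 time 43.675
```

Emit:
move_arm([
  [0,0.002,0,0],
  [0,0,0,0],
  [0,0,0,0],
  [0,0,0,0],
], grip=0.5)

```text
time_s: 44.18
ee_pos: [0.4676, -0.2228, 0.044]
eef_rot: [-3.141, 0.0, -0.131]
force: [0.1, -0.3, 0.1]
grip_width: 0.0457
grip_force: 0.0
```

Emit:
move_arm([
  [0,0,-0.015,0],
  [0,0,-0.025,0],
  [0,0,-0.025,0],
  [0,0,-0.025,0],
  [0,-0.03,-0.03,0],
  [0,-0.03,-0.03,0],
  [0,0,0,0],
  [0,0,0,0],
])

```text
time_s: 45.18
ee_pos: [0.4751, -0.1637, 0.1938]
eef_rot: [3.142, 0.0, -0.131]
force: [0.4, -0.1, 0.4]
grip_width: 0.0473
grip_force: 0.0
```

```bash
python3 - <<'E'
from h import *
M=model('wrist'); im=cams.camera('wrist'); cv2.imwrite('pics/w7.png',cv2.resize(im[40:240,120:390],(800,593),interpolation=cv2.INTER_CUBIC))
a=-.104; o=np.array([.5675,-.1638])
inv=lambda p:(lambda d:np.array([np.cos(a)*d[0]+np.sin(a)*d[1],-np.sin(a)*d[0]+np.cos(a)*d[1]]))(np.array(p)-o)
for q in ('board_tab','lever_left_post','lever_right_post'):
    for r in nets.mark_of('wrist',q)[:2]: p=px2w(M,r['centre'],.054); print(q,round(r['conf'],2),r['centre'],inv(p[:2]).round(4))
E
```

```text
board_tab 0.61 [249.6, 113.8] [-0.0209 -0.0046]
lever_left_post 0.78 [181.1, 186.8] [-0.0963  0.0729]
lever_right_post 0.69 [311.4, 184.1] [-0.0972 -0.0697]
```

View pics/w7.png

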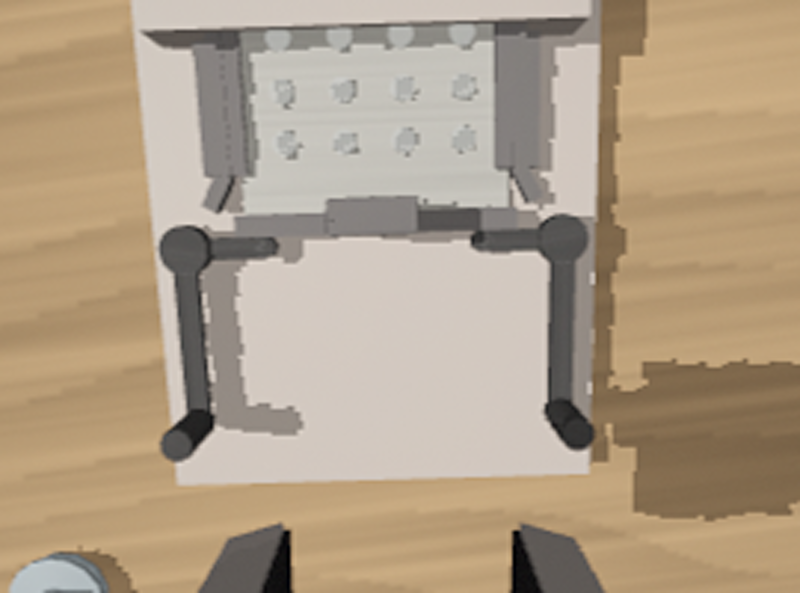

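The board's tab is at x≈−21 mm. Both noses lie square behind the bar, at (270,245) and (478,240), and both handles point rearward at their stops. Nothing else has moved, so I hand in.

```bash
python3 -c "
from station import hand_in; print(hand_in())"
```

```text
the job is handed in; nothing more can be done
None
```

The lamp board is fully home (tab measured at about x = −21 mm against −20) with both levers at their stops and the gripper clear. On the first release the socket sprang the board back about 11 mm, so I re-gripped it, pushed it in again by feel and let go at bare touch before closing the levers; handed in after about 45 s on the robot's clock.

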